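# Photograph the day's jars with the radio shutter release

### The job

Get the picture of today's jars for the stand's web shop: click the battery cover onto the shutter release, pressing down along all four edges until each one has snapped home, and stand every jar from the wooden tray upright in a row on the tape line of the white photo board, clear of the gripper. With the cover on and all the jars on the line, press the release button to its halfway stop, hold it there for about a second while the camera focuses, press it on fully down to take the picture and let it come back up. Then put all the jars back upright in the tray.

Things in the scene. Friction and masses are not known exactly. Their poses are not given: they have to be found in the camera images.
- release: desktop radio shutter release: fixed dark grey box 200 mm long (x), 100 mm wide (y), deck 34 mm above the table. Round button near its -x end; towards +x the battery well, a raised collar 92 x 60 mm, 64 mm above the table, with a 14 mm wide sprung catch in the middle of each of its four sides. Origin: centre of its underside
- well_top (a point): centre of the well's collar at its top rim, release frame (35, 0, 64) mm; has the release's axes. The cover goes straight over it, long sides along the release's x, either way round. Set down, it first rests on the catches, about 14 mm above its seat
- cover: loose dark grey battery cover, 60 g: cap 103 mm long (x), 71 wide (y), top plate 32 mm above the origin, skirt 28 mm deep (inside 95 x 63 mm) that goes over the collar; grip rib on top in the middle, 36 mm long (x), 12 wide (y), its top 46 mm above the origin. Origin: centre of the skirt's lower edge; starts skirt down on the table; home, the origin is 36 mm above the table
- cover_end_a (a point): point on the cover's top plate at the middle of its +x short edge: cover frame (47.5, 0, 32) mm. 68 mm above the release's underside when this edge is home, at least 6 mm more when not. The edge snaps over its catch when pressed near here, with some 6 to 15 N, over about 10 mm of travel
- cover_end_b (a point): point on the cover's top plate at the middle of its -x short edge: cover frame (-47.5, 0, 32) mm. 68 mm above the release's underside when this edge is home, at least 6 mm more when not. The edge snaps over its catch when pressed near here, with some 6 to 15 N, over about 10 mm of travel
- cover_side_a (a point): point on the cover's top plate at the middle of its +y long edge: cover frame (0, 31.5, 32) mm. 68 mm above the release's underside when this edge is home, at least 6 mm more when not. The edge snaps over its catch when pressed near here, with some 6 to 15 N, over about 10 mm of travel
- cover_side_b (a point): point on the cover's top plate at the middle of its -y long edge: cover frame (0, -31.5, 32) mm. 68 mm above the release's underside when this edge is home, at least 6 mm more when not. The edge snaps over its catch when pressed near here, with some 6 to 15 N, over about 10 mm of travel
- button_top (a point): centre of the top of the grey round button cap, 33 mm diameter, at release frame (-62, 0, 54) mm when up; pressed straight down. A fixed ring round it stands 40 mm above the table
- stage_one (a joint): first stage of the button (m): 0 up, 0.005 at the halfway stop; sprung: starts at 1.5 N, reaches the stop at 4 N
- stage_two (a joint): second stage of the button (m): 0 until pressed with 9 N, 0.005 fully down at 13 N; so 5 to 8 N rests at the halfway stop. Both stages spring back
- board: white photo board, fixed: a 4 mm sheet 320 mm long (x) and 260 mm deep (y), flat from y = -130 to +40 mm, then curving up to an upright back 170 mm high at y = +130 mm. Origin: centre of its underside. A camera on a fixed tripod, 255 mm high, faces it from about (140, -370) mm
- focus_line (a point): middle of the tape line on the board, on the sheet's upper face (4 mm above the table), at board frame (0, -40, 4) mm, with the board's axes; the line runs 145 mm to either side along x. A jar is on the line with its centre within 25 mm of it sideways and within 135 mm of this point along it
- tray: shallow wooden tray, fixed, 190 (x) x 230 (y) x 38 mm high, walls 8 mm, floor 8 mm above its origin (centre of the underside); 16 mm square posts stand inside its corners. The jars start in it in two rows of two, at about (+-42, +-55) mm
- jar_a: one of up to four filled glass jars that start upright in the tray (not all are there every time; absent ones read None). Red lid, 86 mm high, about 62 mm across along its x and 70 mm along its y (grip across x). Origin: centre of its underside, z up. About 0.3 kg
- jar_b: one of up to four filled glass jars that start upright in the tray (not all are there every time; absent ones read None). Green lid, 84 mm high, about 62 mm across along its x and 68 mm along its y (grip across x). Origin: centre of its underside, z up. About 0.3 kg
- jar_c: one of up to four filled glass jars that start upright in the tray (not all are there every time; absent ones read None). Red lid, 86 mm high, about 62 mm across along its x and 70 mm along its y (grip across x). Origin: centre of its underside, z up. About 0.3 kg
- jar_d: one of up to four filled glass jars that start upright in the tray (not all are there every time; absent ones read None). Green lid, 84 mm high, about 62 mm across along its x and 68 mm along its y (grip across x). Origin: centre of its underside, z up. About 0.3 kg
Mind the look-alikes: they are no part of the job. Leave any blue or turquoise look-alike of the jar_c alone.

How it is judged (in metres and radians):
On the way, in this order (a step that is already met when the one before it is completed fails the run):
1. the cover is home on all four edges and every jar stands upright on the tape line, let go (z of each of cover_end_a, cover_end_b, cover_side_a, cover_side_b in the frame of release below 0.071 m and horizontal distance between cover and well_top below 0.004 m and x of jar_a in the frame of focus_line between -0.135 and 0.135 m and y of jar_a in the frame of focus_line between -0.025 and 0.025 m and z of jar_a in the frame of focus_line between -0.004 and 0.006 m and angle between each of jar_a, jar_b, jar_c, jar_d's own z axis and vertical below 0.1 rad and x of jar_b in the frame of focus_line between -0.135 and 0.135 m and y of jar_b in the frame of focus_line between -0.025 and 0.025 m and z of jar_b in the frame of focus_line between -0.004 and 0.006 m and x of jar_c in the frame of focus_line between -0.135 and 0.135 m and y of jar_c in the frame of focus_line between -0.025 and 0.025 m and z of jar_c in the frame of focus_line between -0.004 and 0.006 m and x of jar_d in the frame of focus_line between -0.135 and 0.135 m and y of jar_d in the frame of focus_line between -0.025 and 0.025 m and z of jar_d in the frame of focus_line between -0.004 and 0.006 m and contact force between the fingers and jar_a below 0.2 N and contact force between the fingers and jar_b below 0.2 N and contact force between the fingers and jar_c below 0.2 N and contact force between the fingers and jar_d below 0.2 N), for 0.3 s.
2. the button is held at its halfway stop, with the jars on the line (value of joint stage_one above 0.0038 m and value of joint stage_two below 0.0015 m and z of each of cover_end_a, cover_end_b, cover_side_a, cover_side_b in the frame of release below 0.071 m and horizontal distance between cover and well_top below 0.004 m and x of jar_a in the frame of focus_line between -0.135 and 0.135 m and y of jar_a in the frame of focus_line between -0.025 and 0.025 m and z of jar_a in the frame of focus_line between -0.004 and 0.006 m and angle between each of jar_a, jar_b, jar_c, jar_d's own z axis and vertical below 0.1 rad and x of jar_b in the frame of focus_line between -0.135 and 0.135 m and y of jar_b in the frame of focus_line between -0.025 and 0.025 m and z of jar_b in the frame of focus_line between -0.004 and 0.006 m and x of jar_c in the frame of focus_line between -0.135 and 0.135 m and y of jar_c in the frame of focus_line between -0.025 and 0.025 m and z of jar_c in the frame of focus_line between -0.004 and 0.006 m and x of jar_d in the frame of focus_line between -0.135 and 0.135 m and y of jar_d in the frame of focus_line between -0.025 and 0.025 m and z of jar_d in the frame of focus_line between -0.004 and 0.006 m), for 0.5 s.
3. the button is pressed fully down, with the jars on the line (value of joint stage_one above 0.0038 m and value of joint stage_two above 0.0035 m and z of each of cover_end_a, cover_end_b, cover_side_a, cover_side_b in the frame of release below 0.071 m and horizontal distance between cover and well_top below 0.004 m and x of jar_a in the frame of focus_line between -0.135 and 0.135 m and y of jar_a in the frame of focus_line between -0.025 and 0.025 m and z of jar_a in the frame of focus_line between -0.004 and 0.006 m and angle between each of jar_a, jar_b, jar_c, jar_d's own z axis and vertical below 0.1 rad and x of jar_b in the frame of focus_line between -0.135 and 0.135 m and y of jar_b in the frame of focus_line between -0.025 and 0.025 m and z of jar_b in the frame of focus_line between -0.004 and 0.006 m and x of jar_c in the frame of focus_line between -0.135 and 0.135 m and y of jar_c in the frame of focus_line between -0.025 and 0.025 m and z of jar_c in the frame of focus_line between -0.004 and 0.006 m and x of jar_d in the frame of focus_line between -0.135 and 0.135 m and y of jar_d in the frame of focus_line between -0.025 and 0.025 m and z of jar_d in the frame of focus_line between -0.004 and 0.006 m), for 0.1 s.
At the end, for the whole second after the job is handed in: every jar stands upright at rest on the tray's floor (within 0.1 rad), the cover is home on all four edges (each within 3 mm of its seat), and the button is back up (x of jar_a in the frame of tray between -0.075 and 0.075 m and y of jar_a in the frame of tray between -0.09 and 0.09 m and z of jar_a in the frame of tray between 0.003 and 0.014 m and angle between each of jar_a, jar_b, jar_c, jar_d's own z axis and vertical below 0.1 rad and linear speed of each of jar_a, jar_b, jar_c, jar_d below 0.03 m/s and x of jar_b in the frame of tray between -0.075 and 0.075 m and y of jar_b in the frame of tray between -0.09 and 0.09 m and z of jar_b in the frame of tray between 0.003 and 0.014 m and x of jar_c in the frame of tray between -0.075 and 0.075 m and y of jar_c in the frame of tray between -0.09 and 0.09 m and z of jar_c in the frame of tray between 0.003 and 0.014 m and x of jar_d in the frame of tray between -0.075 and 0.075 m and y of jar_d in the frame of tray between -0.09 and 0.09 m and z of jar_d in the frame of tray between 0.003 and 0.014 m and z of each of cover_end_a, cover_end_b, cover_side_a, cover_side_b in the frame of release below 0.071 m and horizontal distance between cover and well_top below 0.004 m and value of joint each of stage_one, stage_two below 0.0015 m); the robot touches nothing.
It fails at once if the button was pressed past its halfway stop while the cover was not home or a jar was not yet on the board (value of joint stage_two above 0.002 m and (z of any of cover_end_a, cover_end_b, cover_side_a, cover_side_b in the frame of release above 0.074 m or horizontal distance between any of jar_a, jar_b, jar_c, jar_d and focus_line above 0.25 m)).
Of jar_a, jar_b, jar_c, jar_d only 2 to 3 are there at a start; the rules pass over those that are not, and their reading is None.
At some moment in a run one of jar_a, jar_b, jar_c, jar_d, cover may be knocked a few centimetres aside while the robot is not near it.
It also fails if it takes over 210 s, if anything falls off the work surface, if the arm or the gripper's body presses on something with over 40 N, if the wrist force passes 120 N, or if a joint passes its speed limit or range.

### The arm

A 6-joint arm with a two-finger parallel gripper is mounted at the origin on a cart in front of the work surface, level with it; the furniture and walls round the work are solid. World frame = base frame: x ahead of the robot, y to its left, z up, the work surface at z = 0. Lengths are in m, angles in degrees, forces in N, time in s.
With the tool pointing down it reaches from about 0.325 to 0.85 m from the base axis. Payload 15.5 kg.
Tool frame: the origin (TCP) lies at the very end of the fingers, on their centre line; the grasp point (between the pads) lies arm.grip_depth behind it (arm.grip_depth is the distance from the TCP to the grasp point, in m); z points along the fingers, y is the direction in which the jaws open and shut (so a half turn about z gives the same grasp; the last joint's range is limited). The gripper opens to 91 mm and grips with 3 to 60 N. Pads are 32 mm wide; open, the fingers measure 118 mm over their backs; the gripper's body (76 mm by 178 mm) begins 60 mm behind the grasp point.
Start: joints at [-68.554, 28.281, 77.091, -0, 74.628, -5.472], TCP at [0.283, -0.557, 0.178] pointing down, gripper open.
Joint ranges: [-166.48, 166.48], [-47.26, 123.95], [12.59, 153.08], [-70.14, 250.14], [6.76, 159.57], [-176.63, 176.63]. Speed limits (degrees/s): [108.29, 108.29, 147.25, 172.46, 172.46, 172.46].

### API

Orientations are given as a 3x3 rotation matrix whose columns are the frame's x, y, z axes.
In Python, from rig import arm gives the robot as it stands. Calls block until the motion is done:
- arm.move_to(position, orientation): joint-space move of the TCP to a pose.
- arm.move_l(position, orientation=None, feed=0.15): straight line of the TCP; orientation=None keeps the orientation; feed is the mean speed in m/s.
- arm.move_joints(angles): joint-space move.
- arm.grip(opening): finger opening in m; the grip force is fixed at half the most; returns when the fingers have stopped.
- arm.sleep(seconds).
- arm.solve_ik(position, orientation): joint angles nearest the present ones, or None.
- arm.snapshot(name): name is "scene" or "top" or "wrist"; returns the picture (400x640x3 uint8, red, green, blue); there is no depth.
- arm.get_calibration(name): a dict with "intrinsics" (3x3 intrinsics, pixels), "cam_to_world" (4x4, takes a point from camera to world coordinates). Camera axes: x right, y down, z forward; pixel columns grow to the right and rows downward; lengths in m; the calibration is good to about 2 mm. The wrist camera is an equidistant fisheye: a pixel r from the principal point sees the ray r / f radians off the axis. A picture is of the moment at which its call begins: read the wrist's pose just before it. get_calibration takes no time and is no camera call; for the wrist camera it gives the pose at the moment of the call.
A pose or a line that the arm cannot do raises arm.Unreachable and nothing moves.
- arm.sign_off(): hands the job in, once; it reports no verdict.
Readings, each from a call of its own:
- arm.current_t(): time.
- arm.current_joint_positions(): joint angles.
- arm.current_dq(): joint speeds.
- arm.current_tau(): joint torques, N m.
- arm.current_ee_pos(): TCP position.
- arm.current_tool_rot(): TCP orientation.
- arm.current_force(): force on the tool from outside, world axes, zero at the start.
- arm.current_torque(): the same for the moment, N m.
- arm.current_width(): finger opening in m.
Only numpy, scipy, OpenCV 4.12 (cv2) and the standard library are available. Lean on these libraries where they do the work, as an engineer would, in place of code of your own. Each camera call takes 0.05 s, during which the arm holds its last target.

## Working session

There is one attempt and no reset: what is moved stays moved. The work goes in short steps, each a Python script; the robot and the scene stay as the last script left them, time stands still between calls to the robot, and variables do not carry over. Pictures are saved under pics/ and viewed, and the job is handed in when it is done.

```bash
ls; mkdir -p pics; python3 - <<'E'
from rig import arm
import cv2,numpy as np
for n in ["scene","top","wrist"]:
    im=arm.snapshot(n); cv2.imwrite(f"pics/{n}0.png",im[:,:,::-1])
    c=arm.get_calibration(n); print(n,np.round(c["intrinsics"],1).tolist(),np.round(c["cam_to_world"],4).tolist())
print(arm.grip_depth,arm.current_t(),np.round(arm.current_tool_rot(),3).tolist(),arm.current_force(),arm.current_width())
E
```

```text
pics
scene [[466.8, 0.0, 320.1], [0.0, 466.8, 197.2], [0.0, 0.0, 1.0]] [[-0.7285, -0.3177, 0.607, -0.2066], [-0.6849, 0.3586, -0.6343, 0.821], [-0.0162, -0.8778, -0.4788, 0.6808], [0.0, 0.0, 0.0, 1.0]]
top [[402.2, 0.0, 318.7], [0.0, 402.2, 192.9], [0.0, 0.0, 1.0]] [[0.0101, -0.9937, 0.1116, 0.475], [-0.9999, -0.01, 0.0015, -0.0122], [-0.0004, -0.1116, -0.9938, 1.0505], [0.0, 0.0, 0.0, 1.0]]
wrist [[309.7, 0.0, 317.1], [0.0, 309.7, 198.4], [0.0, 0.0, 1.0]] [[0.453, -0.8572, -0.2448, 0.3517], [-0.8915, -0.4361, -0.1228, -0.5215], [-0.0015, 0.2739, -0.9618, 0.3844], [0.0, 0.0, 0.0, 1.0]]
0.0188 0.15 [[0.892, 0.453, -0.0], [0.453, -0.892, 0.001], [0.0, -0.001, -1.0]] [-0.70754609 -0.85790872 -0.03900537] 0.09160614007148592
```

View pics/top0.png

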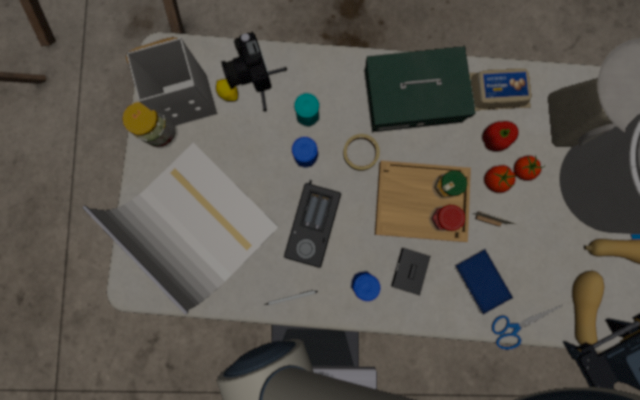

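View pics/scene0.png

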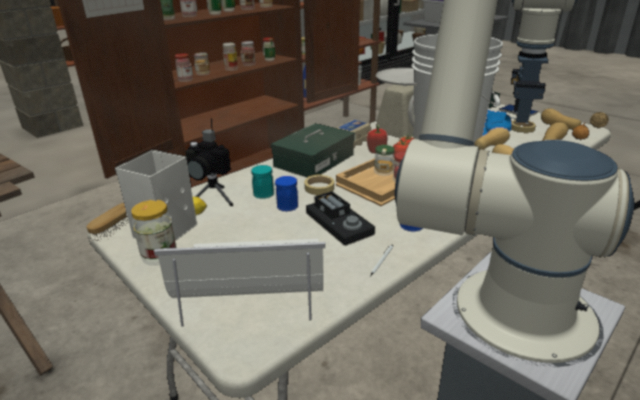

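View pics/wrist0.png

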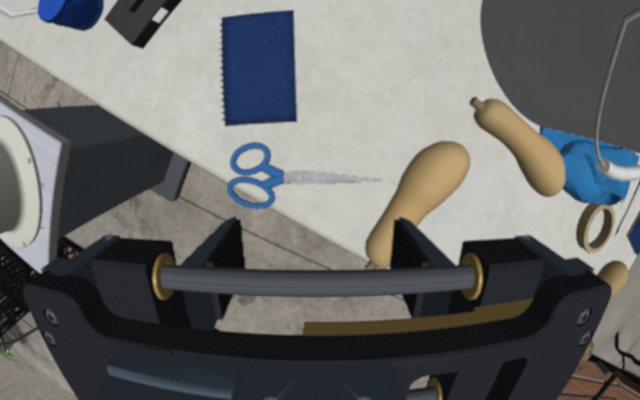

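```bash
python3 - <<'E'
import cv2,numpy as np
im=cv2.imread("pics/top0.png")
cv2.imwrite("pics/c1.png",cv2.resize(im[150:250,365:495],None,fx=6,fy=6,interpolation=cv2.INTER_CUBIC))
cv2.imwrite("pics/c2.png",cv2.resize(im[170:310,280:440],None,fx=4,fy=4,interpolation=cv2.INTER_CUBIC)*1)
E
```

```text
(no output)
```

View pics/c1.png

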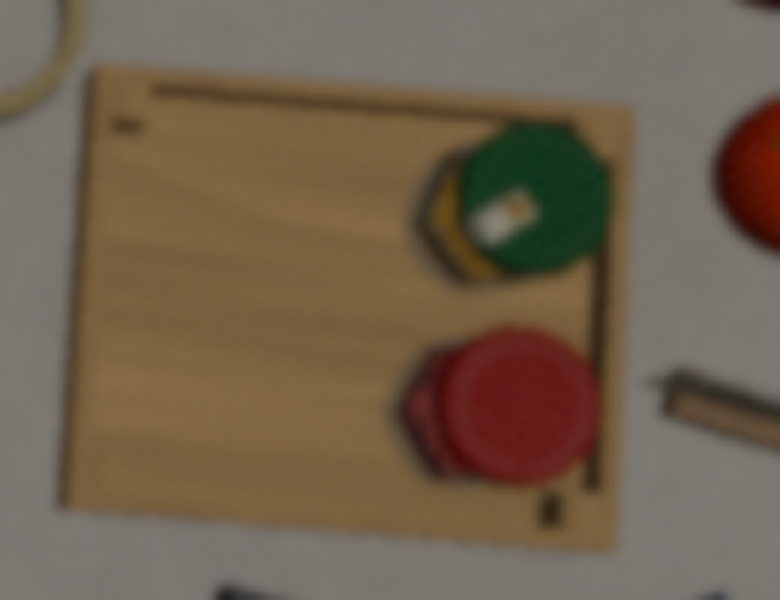

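View pics/c2.png

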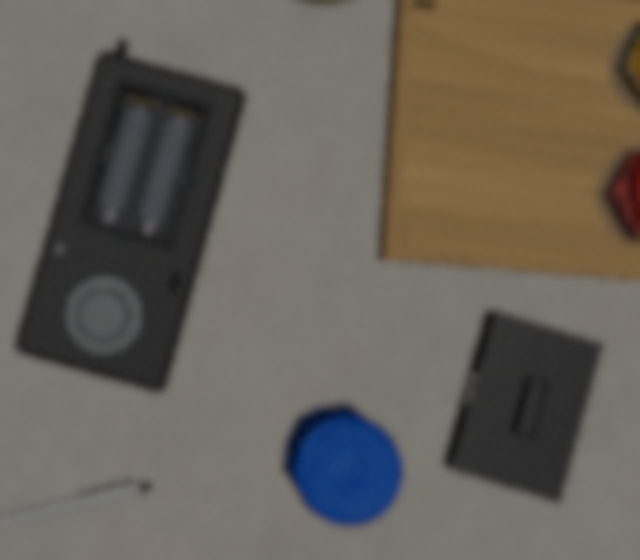

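```bash
cat > h.py <<'E'
from rig import arm
import cv2,numpy as np
from math import *
def R(th):
    c,s=cos(radians(th)),sin(radians(th)); return np.array([[c,s,0],[s,-c,0],[0,0,-1.]])
def shot(n,f=None):
    cal=arm.get_calibration(n); im=arm.snapshot(n)[:,:,::-1].copy()
    if f: cv2.imwrite(f"pics/{f}.png",im); np.savez(f"pics/{f}.npz",K=cal["intrinsics"],T=cal["cam_to_world"],n=n)
    return im
def cal(f):
    d=np.load(f"pics/{f}.npz"); return d["K"],d["T"],str(d["n"])
def ray2(uv,K,T,n):
    uv=np.atleast_2d(np.array(uv,float)); x=(uv[:,0]-K[0,2])/K[0,0]; y=(uv[:,1]-K[1,2])/K[1,1]
    if n=="wrist":
        r=np.hypot(x,y)+1e-12; d=np.c_[np.sin(r)*x/r,np.sin(r)*y/r,np.cos(r)]
    else: d=np.c_[x,y,np.ones_like(x)]
    return d@T[:3,:3].T
def pt(uv,z,f):
    K,T,n=cal(f); d=ray2(uv,K,T,n); o=T[:3,3]; return o+d*((z-o[2])/d[:,2])[:,None]
def proj(P,f):
    K,T,n=cal(f); p=(np.atleast_2d(P)-T[:3,3])@T[:3,:3]
    if n=="wrist":
        rr=np.hypot(p[:,0],p[:,1]); th=np.arctan2(rr,p[:,2]); s=th/(rr+1e-12)
        return np.c_[K[0,0]*p[:,0]*s+K[0,2],K[1,1]*p[:,1]*s+K[1,2]]
    return np.c_[K[0,0]*p[:,0]/p[:,2]+K[0,2],K[1,1]*p[:,1]/p[:,2]+K[1,2]]
E
python3 - <<'E'
from h import *
cal0=arm.get_calibration("top"); np.savez("pics/top0.npz",K=cal0["intrinsics"],T=cal0["cam_to_world"],n="top")
f="top0"
print("red",pt((451.7,217.5),.094,f)); print("green",pt((454.2,182.8),.092,f))
print("tape ends",pt([(175,172),(248,246)],.004,f))
print("traycorners",pt([(380.5,162),(470,167.5),(467.5,240),(375.5,234)],.038,f))
print("cover rib",pt((280+530/4,170+407/4),.046,f), "cover corners", pt([(402.5,248),(430,256.5),(419.5,294),(392.5,286)],.032,f))
print("button",pt((280+104/4,170+313/4),.054,f)); 
print("release deck corners",pt([(306,183),(340,193),(321,267),(285,257)],.034,f))
E
```

```text
red [[ 0.52660798 -0.32751068  0.094     ]]
green [[ 0.61019669 -0.3364192   0.092     ]]
tape ends [[0.64396859 0.36833744 0.004     ]
 [0.45267129 0.17031312 0.004     ]]
traycorners [[ 0.66958081 -0.16787418  0.038     ]
 [ 0.65761802 -0.39607003  0.038     ]
 [ 0.47378964 -0.38395771  0.038     ]
 [ 0.48640265 -0.15405485  0.038     ]]
cover rib [[ 0.39486819 -0.24337992  0.046     ]] cover corners [[ 0.45219472 -0.22244698  0.032     ]
 [ 0.4317938  -0.29101017  0.032     ]
 [ 0.33962493 -0.26307989  0.032     ]
 [ 0.35839674 -0.1963796   0.032     ]]
button [[0.44969386 0.01901686 0.054     ]]
release deck corners [[ 0.61408171  0.02188177  0.034     ]
 [ 0.58928678 -0.06493231  0.034     ]
 [ 0.403268   -0.0183601   0.034     ]
 [ 0.42699411  0.07181981  0.034     ]]
```

```bash
python3 - <<'E'
from h import *
def look(c,th,z,f):
    tx=R(th)[:,0]; p=np.array([c[0],c[1],0])-.07*tx; p[2]=z
    arm.move_to(p,R(th)); arm.sleep(.2); shot("wrist",f); print(f,arm.current_t(),np.round(arm.current_joint_positions(),0))
look((.395,-.243),-16,.15,"wcov")
look((.565,-.33),-3.5,.2,"wtray")
look((.53,-.003),-14.5,.15,"wrel")
shot("top","top1")
E
```

```text
wcov 1.675 [-43.  12. 109.  -0.  58.  63.]
wtray 2.75 [-39.  24.  80.  -0.  75.  54.]
wrel 4.3 [ -6.  17. 101.  -0.  61.  99.]
```

View pics/wcov.png

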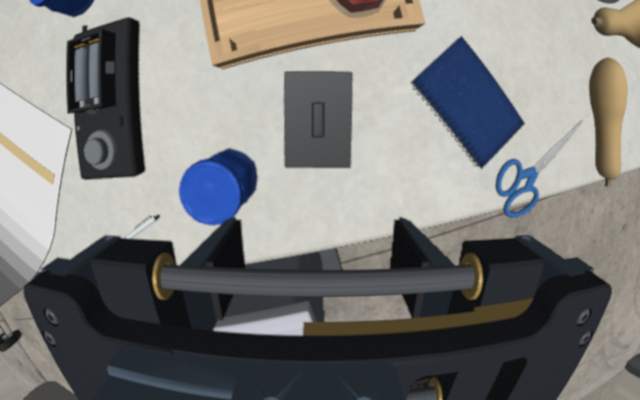

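View pics/wtray.png

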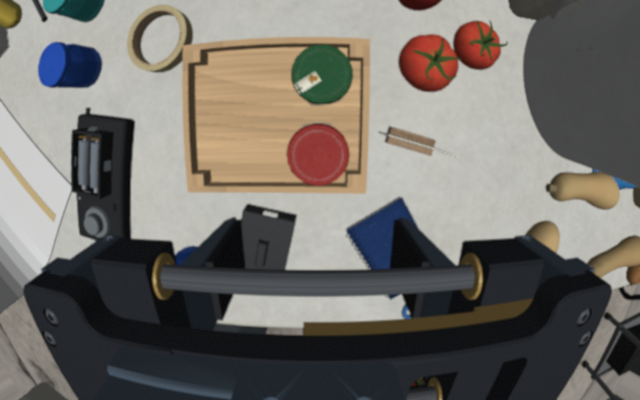

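View pics/wrel.png

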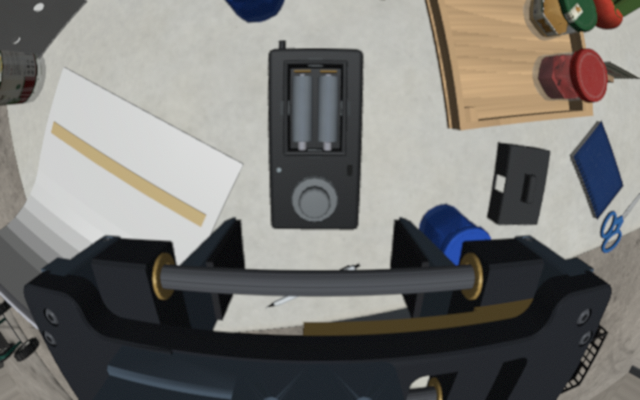

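```bash
python3 - <<'E'
from h import *
a=cv2.imread("pics/wcov.png"); b=cv2.imread("pics/wrel.png")
g=cv2.cvtColor(a,cv2.COLOR_BGR2GRAY); print(g[110:125:7,270:365:5])
m=(g<110).astype(np.uint8); m[:55]=0;m[185:]=0;m[:,:270]=0;m[:,:365][:,365:]=0; m[:,370:]=0
n,l,s,c=cv2.connectedComponentsWithStats(m); i=1+np.argmax(s[1:,4]); print(s[i],c[i])
ct=max(cv2.findContours((l==i).astype(np.uint8),cv2.RETR_EXTERNAL,cv2.CHAIN_APPROX_NONE)[0],key=len)[:,0]
w=pt(ct,.032,"wcov")[:,:2]
r=cv2.minAreaRect((w*1000).astype(np.float32)); print("cover rect",r)
cv2.imwrite("pics/c3.png",cv2.resize(a[60:180,260:380],None,fx=4.8,fy=4.8,interpolation=cv2.INTER_CUBIC))
bb=cv2.resize(b[35:240,250:385],None,fx=2.9*1,fy=2.9,interpolation=cv2.INTER_CUBIC)
bb=cv2.convertScaleAbs(bb,alpha=2,beta=0);cv2.imwrite("pics/c4.png",bb)
E
```

```text
[[206 207 208  96  90  91  89  90  85  85  80  82  87  87  86  88  87 201
  202]
 [207 202 202 101  90  89  88  88  83  82  78  80  85  86  85  85  85 208
  208]
 [207 206 205  92  87  88  87  87  82  79  74  79  84  84  84  83  85 204
  199]]
[ 285   72   67   95 6268] [317.51483727 118.77393108]
cover rect ((395.2460632324219, -243.88363647460938), (68.7348403930664, 100.36730194091797), 73.36195373535156)
```

View pics/c3.png

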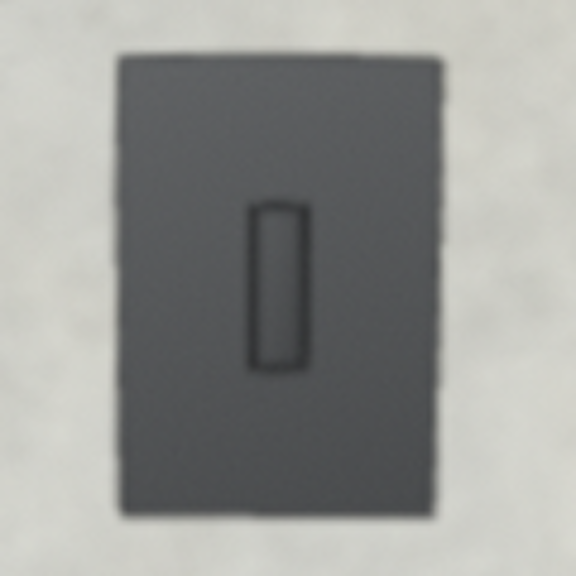

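View pics/c4.png

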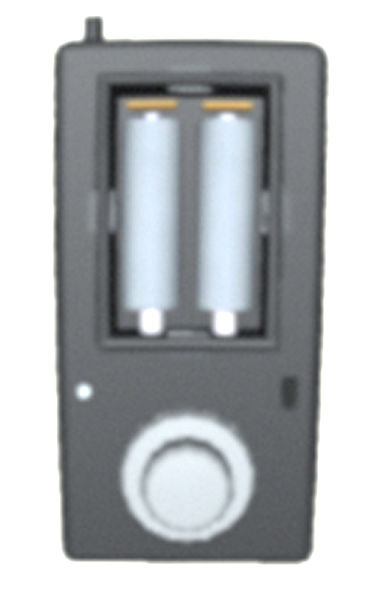

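```bash
python3 - <<'E'
from h import *
def look(c,th,z,f):
    tx=R(th)[:,0]; p=np.array([c[0],c[1],0])-.065*tx; p[2]=z
    arm.move_to(p,R(th)); arm.sleep(.3); im=shot("wrist",f); return im
w=np.array([.508,.0025])+.035*R(-14.5)[:2,0]
b=look(w,-14.5,.10,"wrel2")
K,T,n=cal("wrel2"); u=proj([w[0],w[1],.064],"wrel2")[0]; print(u)
x,y=int(u[0])-65,int(u[1])-75; x=max(x,0);y=max(y,0); print(x,y)
bb=cv2.resize(b[y:y+150,x:x+130],None,fx=4,fy=4,interpolation=cv2.INTER_CUBIC)
cv2.imwrite("pics/c5.png",cv2.convertScaleAbs(bb,alpha=2.2,beta=0))
E
```

```text
[317.9902182  128.05000135]
252 53
```

View pics/c5.png

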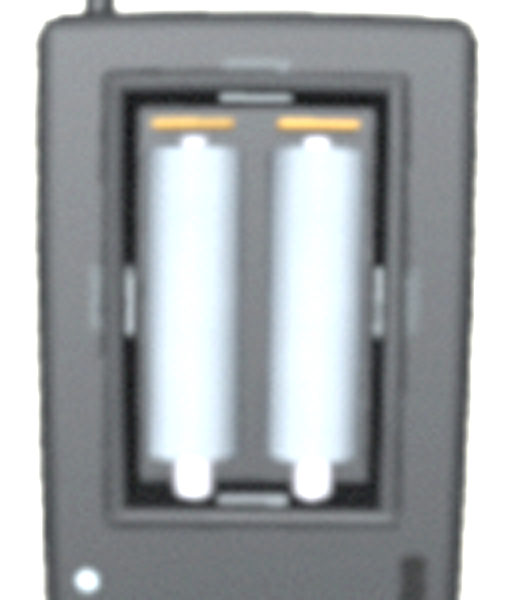

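```bash
python3 - <<'E'
from h import *
b=cv2.imread("pics/wrel2.png"); g=cv2.cvtColor(b,cv2.COLOR_BGR2GRAY).astype(int)
for r in (95,110,140,165): print(r,g[r,258:372].tolist())
for c in (290,318,340): print(c,g[52:192,c].tolist())
E
```

```text
95 [190, 168, 127, 74, 44, 48, 58, 64, 68, 68, 68, 69, 69, 69, 68, 68, 68, 67, 60, 50, 48, 51, 53, 46, 32, 21, 13, 23, 41, 57, 65, 74, 85, 94, 101, 109, 113, 115, 116, 120, 120, 121, 122, 120, 120, 119, 116, 114, 112, 106, 100, 94, 85, 75, 64, 65, 66, 65, 67, 65, 62, 62, 72, 83, 91, 98, 106, 111, 113, 116, 118, 119, 121, 120, 121, 121, 119, 117, 116, 113, 110, 103, 96, 87, 73, 62, 55, 41, 25, 18, 30, 48, 59, 59, 51, 50, 58, 63, 66, 65, 66, 65, 65, 65, 66, 65, 65, 64, 62, 54, 47, 40, 64, 116]
110 [195, 175, 130, 76, 47, 46, 55, 63, 65, 66, 67, 65, 66, 66, 67, 66, 66, 66, 63, 56, 50, 51, 51, 46, 34, 21, 13, 25, 43, 56, 64, 77, 89, 98, 104, 109, 114, 116, 117, 119, 120, 121, 120, 119, 118, 117, 115, 113, 109, 104, 97, 91, 81, 69, 60, 62, 65, 64, 65, 65, 63, 66, 79, 89, 96, 103, 109, 112, 114, 116, 119, 120, 120, 121, 121, 118, 117, 116, 114, 109, 106, 99, 91, 82, 70, 62, 54, 36, 19, 22, 35, 52, 60, 54, 48, 47, 57, 63, 64, 64, 63, 63, 63, 63, 64, 62, 64, 62, 58, 52, 44, 44, 78, 137]
140 [195, 183, 145, 93, 53, 42, 49, 56, 61, 62, 62, 63, 61, 62, 63, 61, 63, 61, 57, 49, 48, 50, 52, 48, 33
[... 1901 characters left out ...]
3, 63, 64, 64, 64, 63, 64, 62, 59, 57, 57, 56, 55, 50, 35, 25, 32, 58, 77, 75, 57, 50, 60, 62, 54, 46, 51, 53, 55, 55, 55, 55, 53]
340 [196, 195, 186, 149, 90, 50, 50, 57, 66, 69, 70, 71, 71, 70, 68, 69, 69, 70, 64, 56, 55, 56, 50, 39, 25, 16, 15, 30, 52, 66, 80, 100, 98, 76, 65, 65, 67, 70, 83, 92, 96, 96, 96, 96, 96, 96, 96, 95, 95, 95, 94, 93, 93, 92, 91, 92, 93, 92, 91, 92, 91, 90, 91, 90, 90, 90, 88, 90, 89, 89, 88, 89, 89, 88, 89, 89, 88, 88, 88, 87, 85, 86, 86, 85, 85, 84, 83, 82, 82, 81, 81, 83, 81, 81, 79, 79, 79, 78, 79, 77, 78, 76, 76, 75, 75, 75, 74, 74, 72, 72, 72, 72, 73, 72, 71, 65, 61, 59, 57, 56, 52, 38, 24, 19, 22, 19, 20, 23, 40, 58, 65, 57, 49, 50, 53, 54, 54, 54, 54, 54]
```

```bash
python3 - <<'E'
from h import *
b=cv2.imread("pics/wrel2.png"); g=cv2.cvtColor(b,cv2.COLOR_BGR2GRAY).astype(float)
def cross(v,th):  # first idx v falls below th
    i=np.where(v<th)[0][0]; return i-1+(v[i-1]-th)/(v[i-1]-v[i])
L=[];Rr=[];U=[];D=[]
for r in list(range(88,118,3))+list(range(140,172,3)):
    L.append((270+cross(g[r,270:300],35),r)); Rr.append((360-cross(g[r,360:335:-1],35),r))
for c in list(range(287,300,2))+list(range(335,345,2)):
    U.append((c,66+cross(g[66:90,c],35))); D.append((c,192-cross(g[192:170:-1,c],35)))
P=[pt(q,.064,"wrel2")[:,:2] for q in (L,Rr,U,D)]
fits=[]
for p in P:
    vx,vy,x,y=cv2.fitLine(p.astype(np.float32),cv2.DIST_HUBER,0,1e-3,1e-4).ravel(); 
    fits.append((np.array([x,y]),np.degrees(atan2(vy,vx)))); print(np.round(fits[-1][0],4),round(fits[-1][1],2))
ya=np.mean([fits[0][1],fits[1][1]]); ya=(ya+90)%180-90; print("yaw",ya)
ex=R(ya)[:2,0]; ey=np.array([-ex[1],ex[0]])
l,r,u,d=[f[0] for f in fits]
print("w",(l-r)@ey,"h",(u-d)@ex)
c=ex*((u@ex+d@ex)/2)+ey*((l@ey+r@ey)/2); print("well c",c)
# button from wrel: cap circle
B=pt((313.8,202.9),.054,"wrel")[0,:2]; print("button",B,"pred",c-.097*ex)
E
```

```text
[0.5485 0.0212] -14.97
[ 0.5424 -0.0305] -14.99
[ 0.583  -0.0153] 74.98
[0.5025 0.0064] 75.13
yaw -14.980016672571168
w 0.05157995180514915 h 0.08335439219349274
well c [ 0.54288725 -0.00394697]
button [0.44996157 0.02117585] pred [0.4491837  0.02112579]
```

```bash
python3 - <<'E'
from h import *
arm.grip(.05)
c=np.array([.3952,-.2439]); th=-16.6
tx=R(th)[:,0]; p=np.array([*c,0])-.065*tx; p[2]=.2
arm.move_to(p,R(th)); p[2]=.09; arm.move_l(p); arm.sleep(.3)
a=shot("wrist","wcov2"); cv2.imwrite("pics/c6.png",a)
g=cv2.cvtColor(a,cv2.COLOR_BGR2GRAY); u=proj([*c,.032],"wcov2")[0]; print(u)
m=(g<150).astype(np.uint8)
n,l,s,_=cv2.connectedComponentsWithStats(m); i=l[int(u[1]),int(u[0])+20]; print(s[i])
ct=max(cv2.findContours((l==i).astype(np.uint8),cv2.RETR_EXTERNAL,cv2.CHAIN_APPROX_NONE)[0],key=len)[:,0]
w=pt(ct,.032,"wcov2")[:,:2]
print("cover rect",cv2.minAreaRect((w*1000).astype(np.float32)))
x,y=int(u[0])-40,int(u[1])-40
cv2.imwrite("pics/c7.png",cv2.convertScaleAbs(cv2.resize(a[y:y+80,x:x+80],None,fx=7,fy=7,interpolation=cv2.INTER_CUBIC),alpha=2)); print(x,y)
E
```

```text
[317.57594483 126.72576367]
[ 276   68   84  118 9672]
cover rect ((395.2595520019531, -243.7440185546875), (70.69686889648438, 102.16511535644531), 73.52375030517578)
277 86
```

View pics/c6.png

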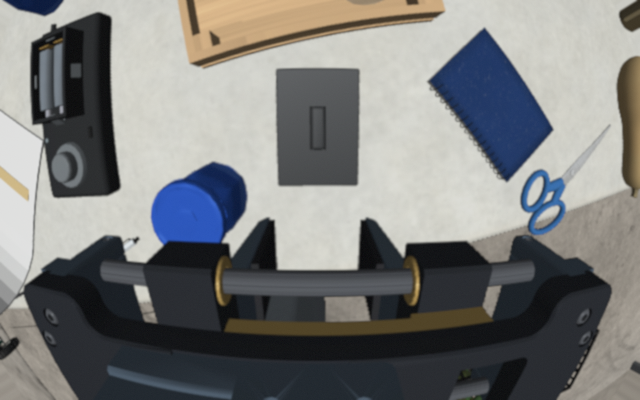

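View pics/c7.png

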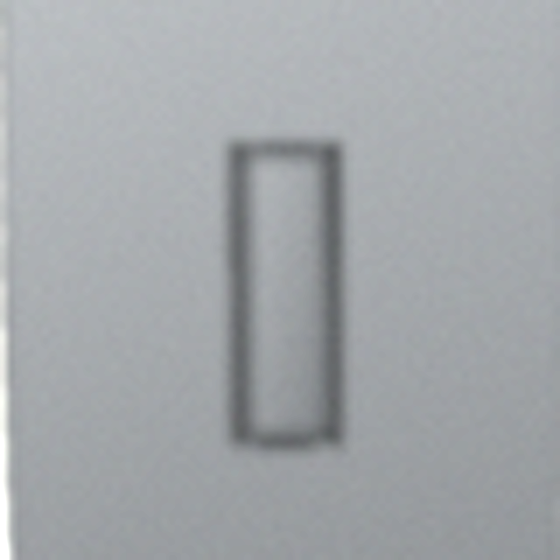

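```bash
python3 - <<'E'
from h import *
c=np.array([.3953,-.2437]); th=-16.5
arm.grip(.035)
arm.move_to([*c,.09],R(th)); arm.move_l([*c,.05],feed=.08)
f0=arm.current_force()
z=.05
while z>.034:
    z-=.002; arm.move_l([*c,max(z,.034)],feed=.03); 
    df=arm.current_force()-f0
    if df[2]>3: print("contact",z,df); break
arm.move_l([*c,arm.current_ee_pos()[2]+.001]) if df[2]>3 else None
p0=arm.current_ee_pos(); arm.grip(0.0); print(p0,arm.current_width(),arm.current_ee_pos())
arm.move_l([*arm.current_ee_pos()[:2],.13],feed=.1); arm.sleep(.2)
print(arm.current_width(),arm.current_force()-f0)
shot("wrist","wheld"); shot("scene","sheld")
E
```

```text
[ 0.39524977 -0.24362357  0.03389391] 0.0007136709216055493 [ 0.39527748 -0.24367519  0.03400426]
-5.558084212666718e-05 [ 0.24999604  0.77883675 -0.76472353]
```

View pics/wheld.png

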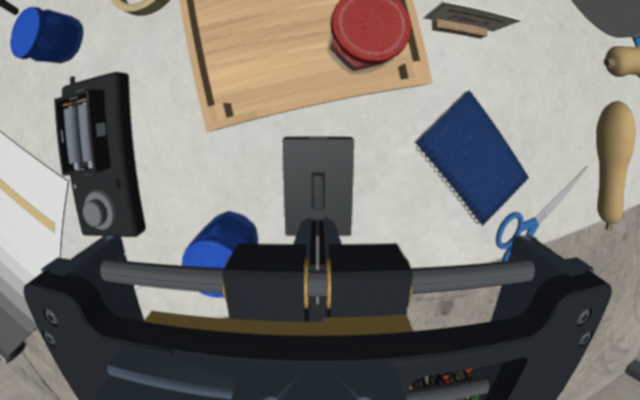

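```bash
python3 - <<'E'
from h import *
print(proj([.3953,-.2437,.032],"wheld"))
print(pt((318,186),.032,"wheld"), pt((320,187),.046,"wheld"))
arm.grip(.05)
p=arm.current_ee_pos(); arm.move_l([p[0]-.06,p[1]+.018,.13]); arm.sleep(.2)
shot("wrist","wc3")
E
```

```text
[[317.80961774 188.72948683]]
[[ 0.39797573 -0.24469049  0.032     ]] [[ 0.3997542  -0.24720394  0.046     ]]
```

View pics/wc3.png

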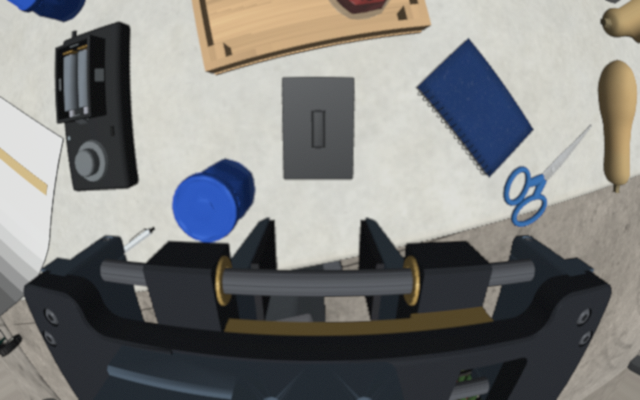

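```bash
cat >> h.py <<'E'
def down(xy,z0,zmin,lim=3,step=.001,feed=.03,Rm=None):
    f0=arm.current_force(); z=z0
    while z>zmin+1e-9:
        z=max(z-step,zmin); arm.move_l([*xy,z],feed=feed)
        d=arm.current_force()-f0
        if d[2]>lim: return z,d
    return z,d
E
python3 - <<'E'
from h import *
g=cv2.cvtColor(cv2.imread("pics/wc3.png"),cv2.COLOR_BGR2GRAY); 
m=(g<150).astype(np.uint8); n,l,s,_=cv2.connectedComponentsWithStats(m); i=l[120,335]; print(s[i])
ct=max(cv2.findContours((l==i).astype(np.uint8),cv2.RETR_EXTERNAL,cv2.CHAIN_APPROX_NONE)[0],key=len)[:,0]
print("cover rect",cv2.minAreaRect((pt(ct,.032,"wc3")[:,:2]*1000).astype(np.float32)))
c=np.array([.3953,-.2437]);th=-16.5
arm.grip(0)
arm.move_to([*c,.09],R(th)); arm.move_l([*c,.06]); arm.sleep(.2)
print("rib",down(c,.06,.03,2), arm.current_ee_pos())
arm.move_l([*c,.09])
E
```

```text
[ 282   77   73  103 7388]
cover rect ((395.0115051269531, -243.63540649414062), (70.65509033203125, 102.13450622558594), 73.67340850830078)
rib (0.03, array([-0.03933757,  1.21619937,  1.21632567])) [ 0.39525242 -0.24366059  0.02994151]
```

```bash
python3 - <<'E'
from h import *
p=arm.current_ee_pos(); 
shot("wrist","q1"); print(p,proj(p,"q1"))
arm.move_l([p[0],p[1],.034]); arm.sleep(.2); shot("wrist","q2"); shot("scene","q3"); shot("top","q4"); print(arm.current_ee_pos(),arm.current_force())
arm.move_l([p[0],p[1],.09])
a=cv2.imread("pics/q2.png"); cv2.imwrite("pics/q2c.png",cv2.resize(a[100:300,220:420],None,fx=3,fy=3))
a=cv2.imread("pics/q4.png"); cv2.imwrite("pics/q4c.png",cv2.resize(a[230:330,360:460],None,fx=5,fy=5))
E
```

```text
[ 0.39520944 -0.24360279  0.08967662] [[317.74974383 222.77000578]]
[ 0.39544279 -0.24379524  0.0344728 ] [-0.32741259  0.28390683 -0.4546158 ]
```

View pics/q2c.png

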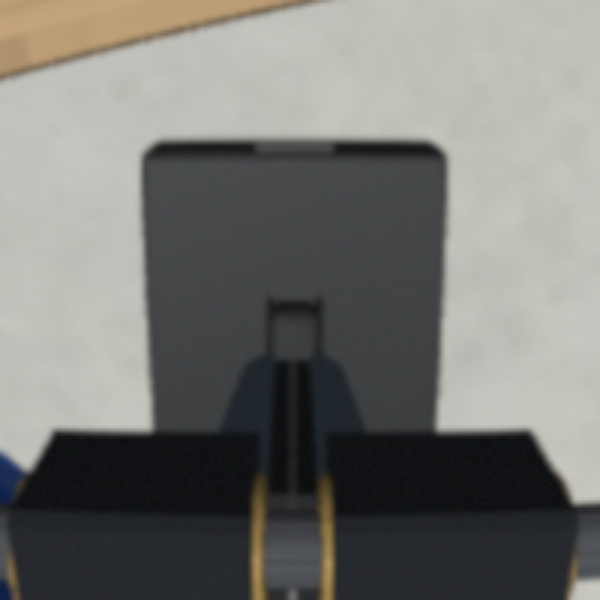

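View pics/q4c.png

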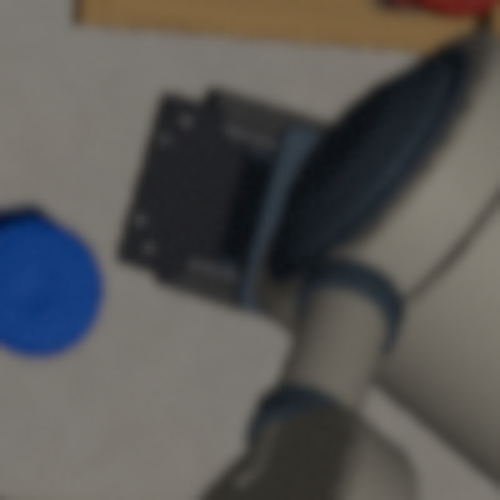

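View pics/q3.png

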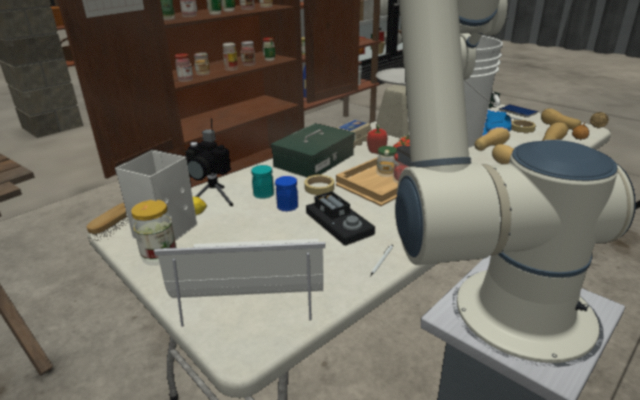

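```bash
python3 - <<'E'
from h import *
p=np.array([.39521,-.24360,.08968]); tx=R(-16.5)[:,0]
for dx in (0,.008,.016):
  for dz in (0,.01,.02,.03): print(dx,dz,np.round(proj(p+tx*dx+[0,0,dz],"q1")[0],1))
a=cv2.imread("pics/q1.png"); cv2.imwrite("pics/q1c.png",cv2.convertScaleAbs(cv2.resize(a[150:300,240:400],None,fx=4,fy=4),alpha=2.5))
E
```

```text
0 0 [317.7 222.8]
0 0.01 [317.8 227.9]
0 0.02 [317.8 233.5]
0 0.03 [317.8 239.6]
0.008 0 [317.8 212.1]
0.008 0.01 [317.8 216.8]
0.008 0.02 [317.8 222. ]
0.008 0.03 [317.8 227.6]
0.016 0 [317.8 201.2]
0.016 0.01 [317.8 205.5]
0.016 0.02 [317.8 210.1]
0.016 0.03 [317.8 215.3]
```

View pics/q1c.png

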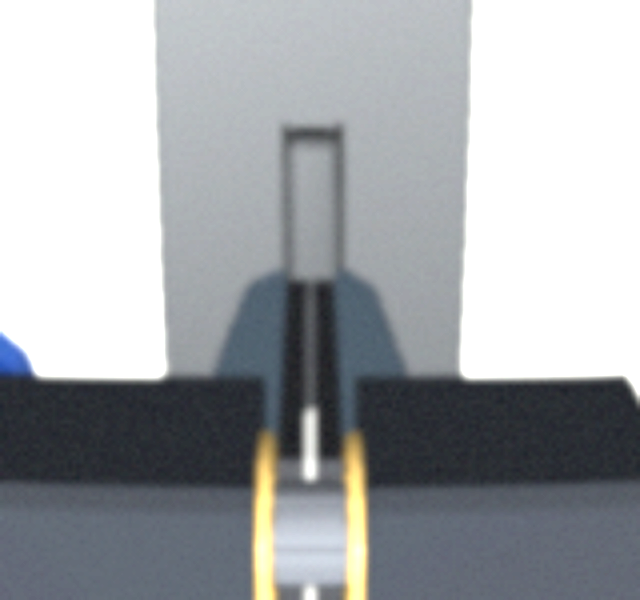

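```bash
python3 - <<'E'
from h import *
# wcov pose: TCP = (.395,-.243)-.07tx, z=.15 , opening .0916
tx=R(-16)[:,0];ty=R(-16)[:,1]; p=np.array([.395,-.243,0])-.07*tx; p[2]=.15
for dx in (-.016,0,.008,.016):
  for dz in (0,.01,.02,.03): print(dx,dz,np.round(proj(np.array([p+tx*dx+[0,0,dz]+s*.0458*ty for s in (1,-1)]),"wcov"),1).tolist())
a=cv2.imread("pics/wcov.png"); cv2.imwrite("pics/c8.png",cv2.convertScaleAbs(cv2.resize(a[200:300,220:420],None,fx=4,fy=4),alpha=2.5))
E
```

```text
-0.016 0 [[378.8, 243.2], [255.0, 243.1]]
-0.016 0.01 [[381.4, 248.9], [252.4, 248.9]]
-0.016 0.02 [[384.1, 255.1], [249.6, 255.1]]
-0.016 0.03 [[387.1, 261.8], [246.6, 261.8]]
0 0 [[380.3, 223.0], [253.5, 222.9]]
0 0.01 [[383.0, 228.0], [250.7, 228.0]]
0 0.02 [[386.0, 233.5], [247.7, 233.4]]
0 0.03 [[389.2, 239.4], [244.4, 239.4]]
0.008 0 [[381.0, 212.5], [252.8, 212.4]]
0.008 0.01 [[383.8, 217.1], [249.9, 217.1]]
0.008 0.02 [[386.9, 222.2], [246.8, 222.1]]
0.008 0.03 [[390.2, 227.7], [243.4, 227.7]]
0.016 0 [[381.7, 201.7], [252.1, 201.7]]
0.016 0.01 [[384.6, 205.9], [249.1, 205.9]]
0.016 0.02 [[387.8, 210.5], [245.9, 210.5]]
0.016 0.03 [[391.2, 215.6], [242.4, 215.6]]
```

View pics/c8.png

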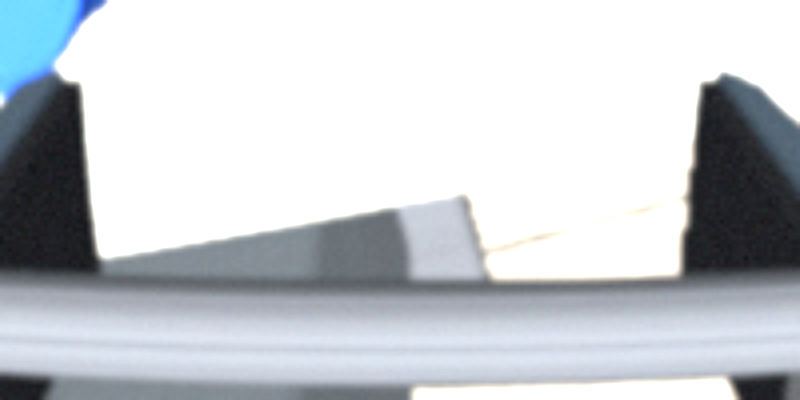

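```bash
python3 - <<'E'
from h import *
c=np.array([.3953,-.2437])
arm.move_l([*c,.04]); arm.sleep(.2)
print("rib",down(c,.04,.002,3), arm.current_ee_pos())
shot("wrist","q5")
arm.move_l([*c,.06])
E
```

```text
rib (0.009999999999999974, array([-1.45445327,  2.02094629, 13.83465569])) [ 0.39539131 -0.24376214  0.01043809]
```

View pics/q5.png

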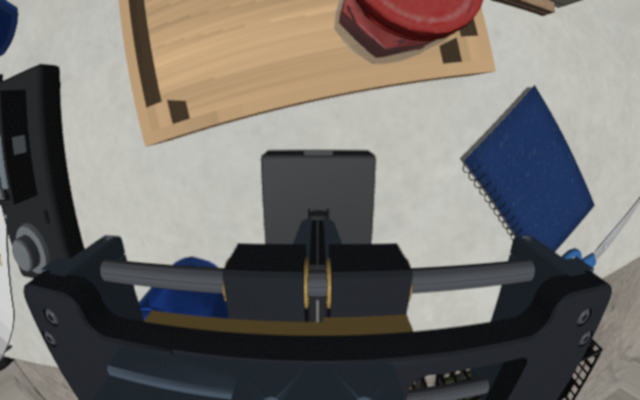

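```bash
cat >> h.py <<'E'
TIP=.0355
def ml(xy,ztip,feed=.15,th=None): arm.move_l([xy[0],xy[1],ztip-TIP],None if th is None else R(th),feed=feed)
def mt(xy,ztip,th): arm.move_to([xy[0],xy[1],ztip-TIP],R(th))
def tip(): 
    p=arm.current_ee_pos(); return p+[0,0,TIP]
def downt(xy,z0,zmin,lim=3,step=.001,feed=.03):
    z,d=down(xy,z0-TIP,zmin-TIP,lim,step,feed); return z+TIP,d
E
python3 - <<'E'
from h import *
c=np.array([.3953,-.2437])
ml(c,.09); arm.grip(.035); ml(c,.048,.08); arm.sleep(.1)
print(downt(c,.048,.0345,3,.002))
arm.grip(0); print(arm.current_width(),tip())
ml(tip()[:2],.11,.1); arm.sleep(.2); print(arm.current_width(),tip(),arm.current_t()); shot("wrist","q6")
E
```

```text
(0.0345, array([ 0.37633546,  0.63769336, -0.20441014]))
0.011801208381899408 [ 0.39533117 -0.24371175  0.03453194]
0.011745948092661423 [ 0.3950497  -0.24348973  0.10950105] 40.4667
```

View pics/q6.png

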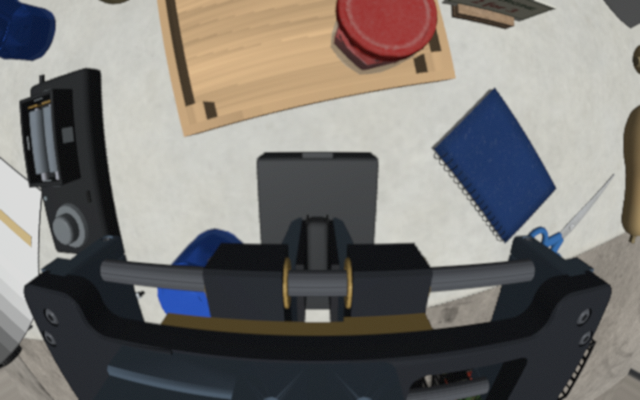

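```bash
python3 - <<'E'
from h import *
w=np.array([.5429,-.0039])
ml(tip()[:2],.14); mt(w,.14,-15); ml(w,.108,.1); arm.sleep(.2)
z,d=downt(w,.108,.079,3,.001,.04); print("contact tip z",z,"cover origin",z-.0345,d, arm.current_torque())
shot("wrist","q7"); print(arm.current_t())
E
```

```text
contact tip z 0.08399999999999999 cover origin 0.04949999999999999 [-1.26230206 -2.24949577  4.28671763] [-0.53770385  0.20942127 -0.04357997]
48.675
```

View pics/q7.png

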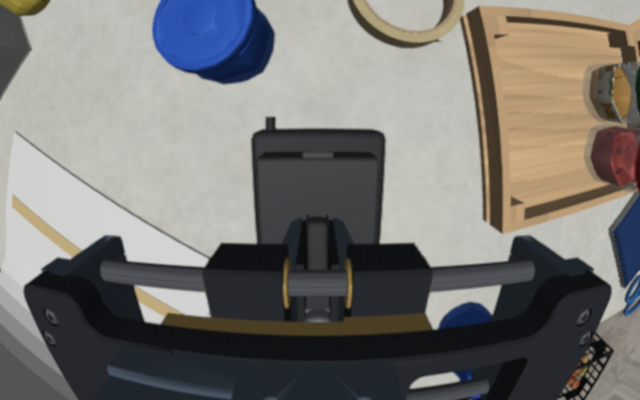

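```bash
cat >> h.py <<'E'
def press(xy,zs,zend,fmax,step=.001,feed=.03,prt=True):
    f0=arm.current_force(); z=zs; log=[]
    while z>zend:
        z-=step; ml(xy,z,feed); d=(arm.current_force()-f0)[2]; log.append((round(z*1000,1),round(d,1)))
        if d>fmax: break
    if prt: print(log)
    return z,d
E
python3 - <<'E'
from h import *
w=np.array([.5429,-.0039]); ex=R(-15)[:2,0]; ey=np.array([-ex[1],ex[0]])
p=tip(); arm.grip(.035); ml(p[:2],.115); arm.grip(0)
for nm,o in (("a",.044*ex),("b",-.044*ex),("sa",.028*ey),("sb",-.028*ey)):
    q=w+o; ml(q,.115); ml(q,.086,.1); print(nm); press(q,.086,.0665,22,.0015,.05); print(tip()[2]); ml(q,.115)
print(arm.current_t())
E
```

```text
a
[(84.5, np.float64(-0.4)), (83.0, np.float64(-0.4)), (81.5, np.float64(0.5)), (80.0, np.float64(3.7)), (78.5, np.float64(5.7)), (77.0, np.float64(6.4)), (75.5, np.float64(3.9)), (74.0, np.float64(4.8)), (72.5, np.float64(5.7)), (71.0, np.float64(2.5)), (69.5, np.float64(8.3)), (68.0, np.float64(23.4))]
0.06894329832255697
b
[(84.5, np.float64(-0.2)), (83.0, np.float64(1.5)), (81.5, np.float64(-0.0)), (80.0, np.float64(1.5)), (78.5, np.float64(0.5)), (77.0, np.float64(1.0)), (75.5, np.float64(0.6)), (74.0, np.float64(1.2)), (72.5, np.float64(0.4)), (71.0, np.float64(0.3)), (69.5, np.float64(-0.3)), (68.0, np.float64(1.8)), (66.5, np.float64(36.6))]
0.06781116231093878
sa
[(84.5, np.float64(0.5)), (83.0, np.float64(0.3)), (81.5, np.float64(-0.8)), (80.0, np.float64(-0.3)), (78.5, np.float64(0.2)), (77.0, np.float64(-0.2)), (75.5, np.float64(-0.3)), (74.0, np.float64(1.7)), (72.5, np.float64(-1.0)), (71.0, np.float64(-0.2)), (69.5, np.float64(-0.7)), (68.0, np.float64(1.5)), (66.5, np.float64(28.6))]
0.06782115063962713
sb
[(84.5, np.float64(0.0)), (83.0, np.float64(-0.6)), (81.5, np.float64(-0.9)), (80.0, np.float64(-1.8)), (78.5, np.float64(-1.8)), (77.0, np.float64(-0.7)), (75.5, np.float64(-1.2)), (74.0, np.float64(-0.5)), (72.5, np.float64(-0.6)), (71.0, np.float64(0.0)), (69.5, np.float64(0.8)), (68.0, np.float64(-0.1)), (66.5, np.float64(30.7))]
0.06787852299252162
68.8583
```

```bash
python3 - <<'E'
from h import *
w=np.array([.5429,-.0039]); ex=R(-15)[:2,0]; ey=np.array([-ex[1],ex[0]])
q=w+.044*ex; ml(q,.115); ml(q,.074,.1); press(q,.074,.0665,20,.0015,.05); ml(q,.12)
mt(w-.12*ex,.2,-15); arm.sleep(.15); shot("wrist","q8"); shot("top","t2"); print(arm.current_t())
a=cv2.imread("pics/q8.png"); cv2.imwrite("pics/q8c.png",cv2.convertScaleAbs(cv2.resize(a[0:210,215:425],None,fx=2.8,fy=2.8,interpolation=cv2.INTER_CUBIC),alpha=1.8))
E
```

```text
[(72.5, np.float64(-0.9)), (71.0, np.float64(-0.2)), (69.5, np.float64(-0.2)), (68.0, np.float64(0.6)), (66.5, np.float64(26.3))]
72.6833
```

View pics/q8c.png

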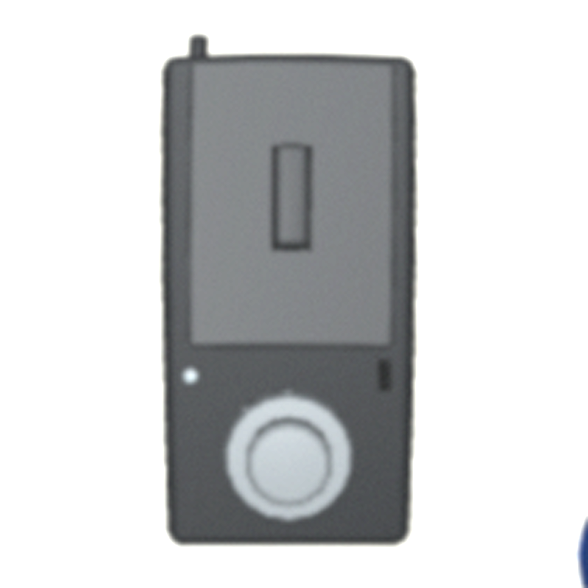

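View pics/t2.png

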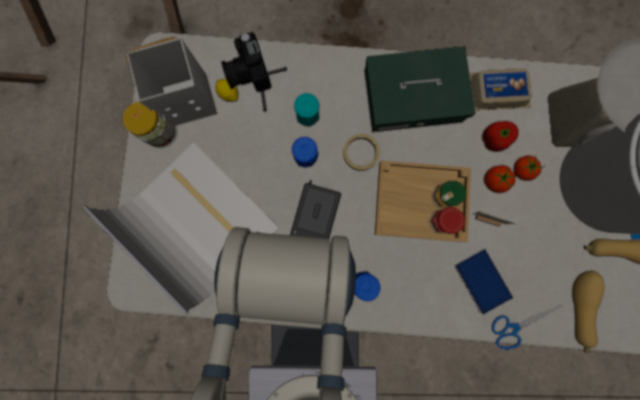

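```bash
python3 - <<'E'
from h import *
print("tape",pt([(54,128),(203,220)],.004,"wrel"))
c=np.array([.57,-.255]);th=-3
p=c-.07*R(th)[:2,0]
mt(p,.16,th); arm.sleep(.15); a=shot("wrist","j1"); print(arm.current_t())
P=[(.527,-.328,.05),(.610,-.336,.05)]; u=proj(P,"j1"); print(u)
x,y=int(u[:,0].mean())-70,max(0,int(u[:,1].mean())-80)
cv2.imwrite("pics/j1c.png",cv2.resize(a[y:y+160,x:x+140],None,fx=3.7,fy=3.7,interpolation=cv2.INTER_CUBIC)); print(x,y)
E
```

```text
tape [[0.64463142 0.37380573 0.004     ]
 [0.44867628 0.16781697 0.004     ]]
74.0
[[399.00704641 163.91759916]
 [405.43166712  75.47551563]]
332 39
```

View pics/j1c.png

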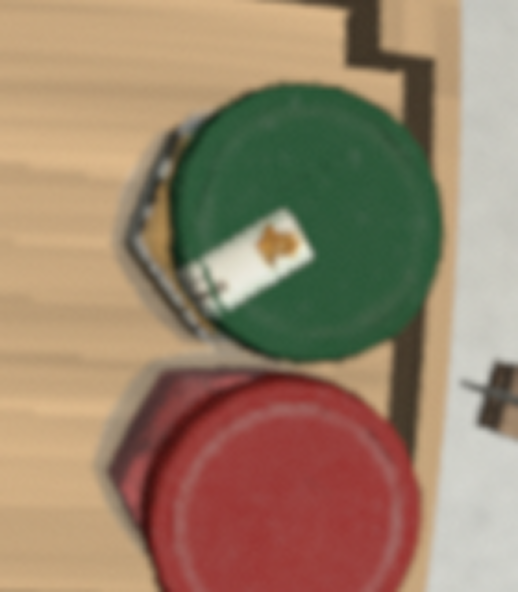

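```bash
python3 - <<'E'
from h import *
f="j1"; X=lambda pts:[(332+x/3.7,39+y/3.7) for x,y in pts]
for nm,lid,h,cs in (("green",(308,222),.092,[(195,120),(135,240),(205,335)]),("red",(283,507),.094,[(170,372),(110,470),(150,530)])):
    L=pt(X([lid]),h,f)[0]; print(nm,L)
    for z in (.008,.02):
        C=pt(X(cs),z,f); d=C[:,:2]-L[:2]
        print(z,np.round(np.hypot(*d.T)*1000,1),np.round(np.degrees(np.arctan2(d[:,1],d[:,0])),1))
E
```

```text
green [ 0.58641844 -0.33111926  0.092     ]
0.008 [32.9 24.1 29.8] [  9.2  94.7 171.2]
0.02 [31.9 26.1 29.6] [ 14.4  94.9 165.8]
red [ 0.52471638 -0.32445814  0.094     ]
0.008 [23.3 27.2 28.6] [ 21.1 102.9 148.5]
0.02 [25.3 28.4 27.4] [ 25.   97.9 141.6]
```

```bash
cat >> h.py <<'E'
TC=np.array([.5477,.2701]); TX=R(46.2)[:2,0]
def pick(xy,th,zt,op=.08,zap=.10):
    arm.grip(op) if abs(arm.current_width()-op)>.004 else None
    mt(xy,zap+.04,th); ml(xy,.066,.12); arm.sleep(.1)
    z,d=downt(xy,.066,zt,4,.003,.05); print("down",z,d[2])
    arm.grip(0.03); print("w",arm.current_width(),tip())
    p=tip(); return z
def place(xy,th,zt,lift=.18,op=.08):
    p=tip(); ml(p[:2],lift,.2); print("lifted w",arm.current_width())
    mt(xy,lift,th); ml(xy,zt+.008,.12); arm.sleep(.1)
    z,d=downt(xy,zt+.008,zt-.003,3,.001,.03); print("placed",z,d[2]); arm.grip(op)
    ml(xy,lift-.02,.2)
E
python3 - <<'E'
from h import *
z=pick((.5864,-.3311),-25,.054); 
print(z,arm.current_t()); shot("wrist","j2")
p=tip(); ml(p[:2],.12,.15); arm.sleep(.1); shot("wrist","j3"); print(arm.current_width(),arm.current_force())
E
```

```text
down 0.054000000000000006 -1.398506127996471
w 0.0626374873946824 [ 0.58643529 -0.33122655  0.05410546]
0.054000000000000006 78.0833
0.06230925802859542 [ 0.33644832 -0.32881816 -2.1307322 ]
```

View pics/j3.png

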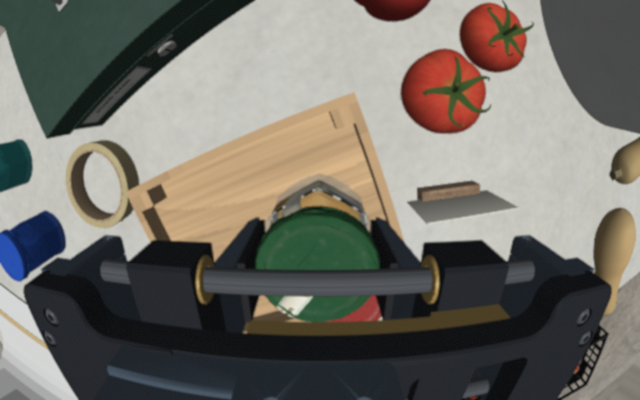

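```bash
python3 - <<'E'
from h import *
place(TC+.06*TX,46.2,.050); print(arm.current_t())
# look at red and board
c=np.array([.5247,-.3245]);th=-3
mt(c-.07*R(th)[:2,0]+[0,.06],.16,th); arm.sleep(.15); shot("wrist","j4"); shot("top","t3"); print(arm.current_t())
print(proj([*c,.094],"j4"))
E
```

```text
lifted w 0.06210549502490769
placed 0.049999999999999996 3.00816608769872
86.075
88.4417
[[396.07901333 119.89222281]]
```

View pics/j4.png

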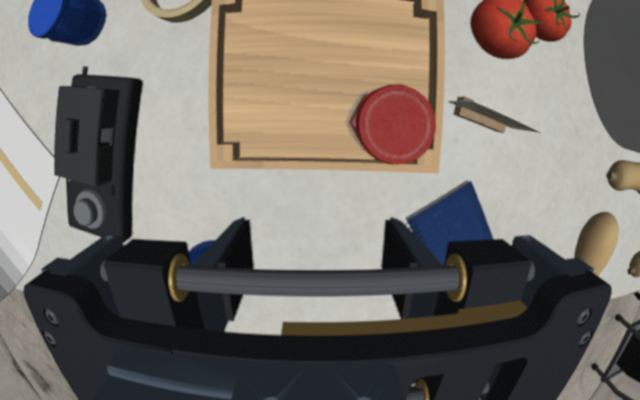

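View pics/t3.png

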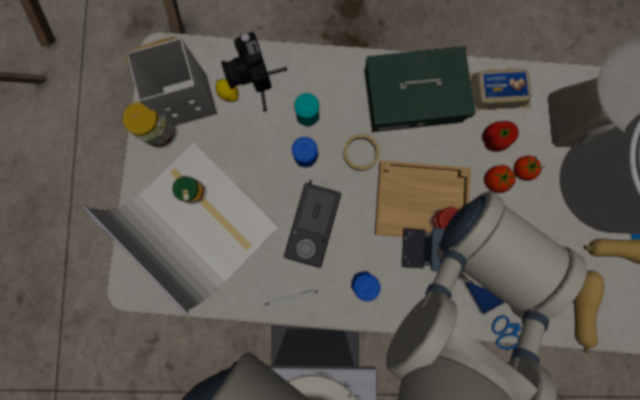

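```bash
python3 - <<'E'
from h import *
a=cv2.imread("pics/j4.png"); hsv=cv2.cvtColor(a,cv2.COLOR_BGR2HSV)
m=(((hsv[...,0]<8)|(hsv[...,0]>172))&(hsv[...,1]>120)&(hsv[...,2]>100)).astype(np.uint8); m[:,:340]=0;m[:,445:]=0;m[:75]=0;m[175:]=0
ct=max(cv2.findContours(m,cv2.RETR_EXTERNAL,cv2.CHAIN_APPROX_NONE)[0],key=len)
(x,y),r=cv2.minEnclosingCircle(ct); print(x,y,r); 
L=pt((x,y),.094,"j4")[0]; print(L)
C=pt([(351,122)],.01,"j4")[0]; d=C-L; print(np.degrees(atan2(d[1],d[0])),np.hypot(d[0],d[1]))
cv2.imwrite("pics/j4c.png",cv2.resize(a[75:175,335:445],None,fx=5,fy=5,interpolation=cv2.INTER_CUBIC))
# green on board in top
print("green top",pt((187,189),.088,"t3"))
E
```

```text
394.8908996582031 124.16102600097656 41.04945373535156
[ 0.52136868 -0.32346645  0.094     ]
91.29640052966049 0.025453733438041328
green top [[0.58922392 0.30678477 0.088     ]]
```

View pics/j4c.png

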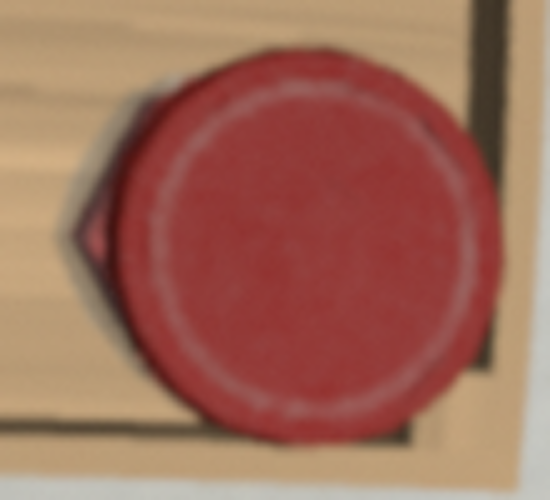

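```bash
python3 - <<'E'
from h import *
z=pick((.522,-.324),-27,.056,.083); 
if arm.current_width()>.05:
    place(TC-.06*TX,46.2,.052,op=.08)
    print(arm.current_t())
    c=TC; th=46.2
    w=c-np.array([.12,-.12])  # retreat for view
    mt(np.array([.47,.10]),.2,20); arm.sleep(.1); shot("wrist","b1"); shot("top","t4"); print(arm.current_t())
E
```

```text
down 0.056 0.2859925856673944
w 0.06419466109627552 [ 0.52200246 -0.32415696  0.05607637]
lifted w 0.06429652078612032
placed 0.05099999999999999 14.55379376726402
98.5833
99.3917
```

View pics/b1.png

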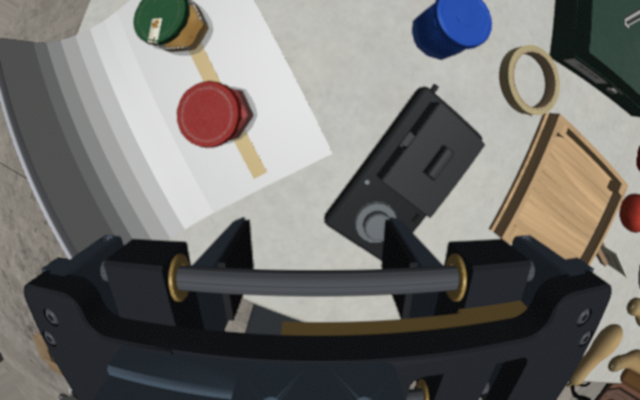

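View pics/t4.png

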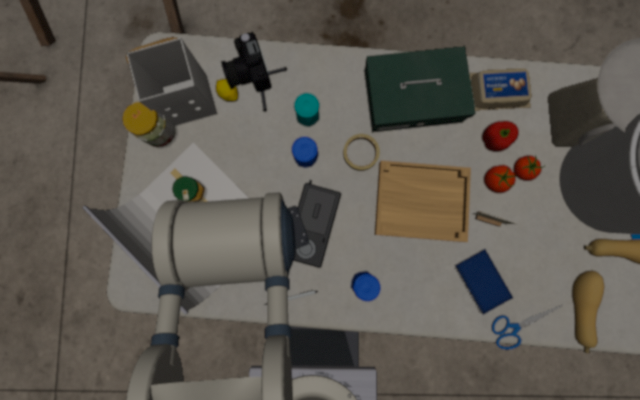

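```bash
python3 - <<'E'
from h import *
a=cv2.imread("pics/b1.png"); cv2.imwrite("pics/b1c.png",cv2.convertScaleAbs(cv2.resize(a[75:265,315:495],None,fx=3.1,fy=3.1,interpolation=cv2.INTER_CUBIC),alpha=1.9))
w=np.array([.5429,-.0039]); ex=R(-15)[:2,0]; ey=np.array([-ex[1],ex[0]])
for s,t in ((1,1),(1,-1),(-1,-1),(-1,1)):
    q=w+s*.0515*ex+t*.0355*ey; print(s,t,(proj([*q,.068],"b1")[0]-[315,75])*3.1)
# jars in tape frame
for nm,uv in (("green",(161,22)),("red",(209,114))):
    L=pt(uv,.089,"b1")[0,:2]-TC; print(nm,L@TX,L@np.array([-TX[1],TX[0]]))
E
```

```text
1 1 [388.02004446  75.75826904]
1 -1 [530.44763781 207.92108321]
-1 -1 [359.29203807 440.15497726]
-1 1 [206.2093635  324.08655572]
green 0.05076452952885195 -0.0008296097145807275
red -0.06047542083966782 -0.004627346150697127
```

View pics/b1c.png

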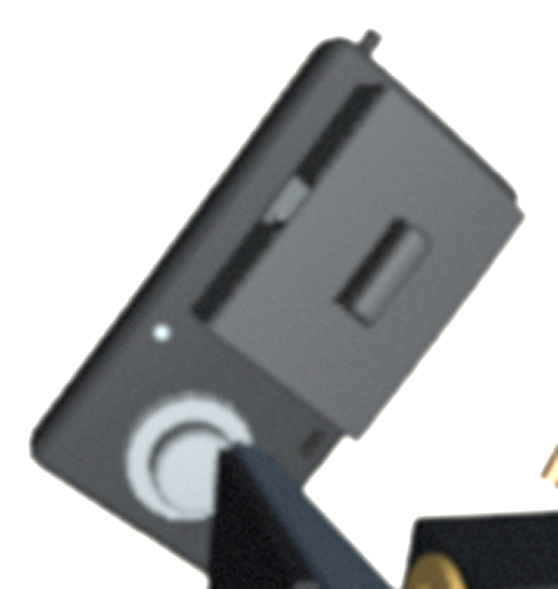

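```bash
python3 - <<'E'
from h import *
b=np.array([.4493,.0211])
arm.grip(0); mt(b,.10,-15); ml(b,.0565,.1); arm.sleep(.3)
def F(n=5):
    v=[]
    for _ in range(n): v.append(arm.current_force()[2]); arm.sleep(.02)
    return np.mean(v)
f0=F(10); z=.0565; log=[]
while True:
    st=.001 if z>.0508 else .0003
    z-=st; ml(b,z,.03); arm.sleep(.05); d=F()-f0; log.append((round(z*1e3,1),round(d,1)))
    if d>5.5 or z<.046: break
print(log); arm.sleep(.4); print("hold",F()-f0,tip()); arm.sleep(.4); print(arm.current_t())
E
```

```text
[(55.5, np.float64(0.2)), (54.5, np.float64(0.2)), (53.5, np.float64(1.6)), (52.5, np.float64(2.5)), (51.5, np.float64(2.7)), (50.5, np.float64(2.8)), (50.2, np.float64(2.9)), (49.9, np.float64(3.4)), (49.6, np.float64(3.6)), (49.3, np.float64(3.8)), (49.0, np.float64(3.8)), (48.7, np.float64(8.4))]
hold 8.813333213228924 [0.44934633 0.02109613 0.04884548]
107.7333
```

```bash
python3 - <<'E'
from h import *
b=np.array([.4493,.0211]); f0=None
ml(b,.0488,.03); arm.sleep(.5); v0=arm.current_force()[2]; arm.sleep(.6); print(v0,arm.current_force()[2],tip()[2])
z=.0488; log=[]
while z>.0425:
    z-=.0007; ml(b,z,.04); d=arm.current_force()[2]; log.append((round(z*1e3,1),round(d,1)))
    if d>20: break
arm.sleep(.4); print(log,arm.current_force()[2],tip()[2])
ml(b,.06,.08); arm.sleep(.2); print("free",arm.current_force()[2]); ml(b,.12)
print(arm.current_t()); 
mt(b-[.03,-.0],.2,-15)
arm.sleep(.1); shot("top","t5"); shot("wrist","b2")
E
```

```text
7.31330301792339 7.622138620601661 0.04891679433543421
[(48.1, np.float64(9.5)), (47.4, np.float64(9.8)), (46.7, np.float64(11.0)), (46.0, np.float64(11.2)), (45.3, np.float64(10.7)), (44.6, np.float64(11.5)), (43.9, np.float64(12.1)), (43.2, np.float64(18.7)), (42.5, np.float64(34.8))] 34.05147104255216 0.04342209888864135
free 0.13178904889811652
112.85
```

View pics/b2.png

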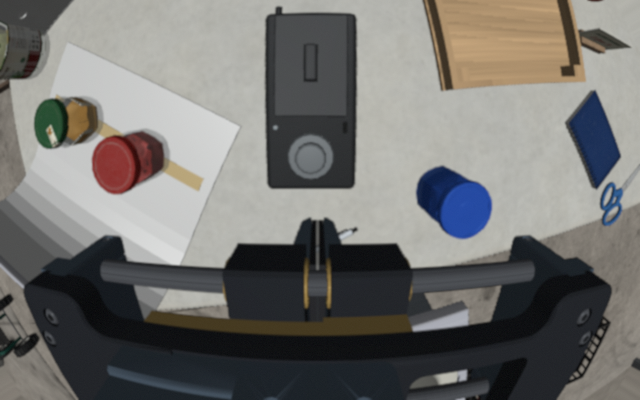

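```bash
python3 - <<'E'
from h import *
K=0
a=cv2.imread("pics/b2.png"); hsv=cv2.cvtColor(a,cv2.COLOR_BGR2HSV); hh,s,v=cv2.split(hsv)
print("b2 est",pt([(52,125)],.088,"b2"),pt([(122,164)],.090,"b2"))
print("expected",TC+.06*TX,TC-.06*TX)
arm.grip(.083)
mt(np.array([.47,.10]),.2,20); arm.sleep(.1); a=shot("wrist","b3")
hsv=cv2.cvtColor(a,cv2.COLOR_BGR2HSV); hh,s,v=cv2.split(hsv)
for nm,m,z in (("red",((hh<8)|(hh>172))&(s>140)&(v>100),.090),("green",(hh>60)&(hh<90)&(s>100),.088)):
    m=m.astype(np.uint8); m[:,:100]=0;m[:,280:]=0; m[180:]=0
    ct=max(cv2.findContours(m,cv2.RETR_EXTERNAL,cv2.CHAIN_APPROX_NONE)[0],key=len); (x,y),r=cv2.minEnclosingCircle(ct); print(nm,x,y,r,pt((x,y),z,"b3"))
E
```

```text
b2 est [[0.58590448 0.30579    0.088     ]] [[0.50558315 0.21139132 0.09      ]]
expected [0.58922859 0.31340561] [0.50617141 0.22679439]
red 207.43902587890625 113.1463394165039 32.17863464355469 [[0.50955308 0.2237461  0.09      ]]
green 161.5 18.0 29.004409790039062 [[0.5881651  0.30701026 0.088     ]]
```

View pics/b3.png

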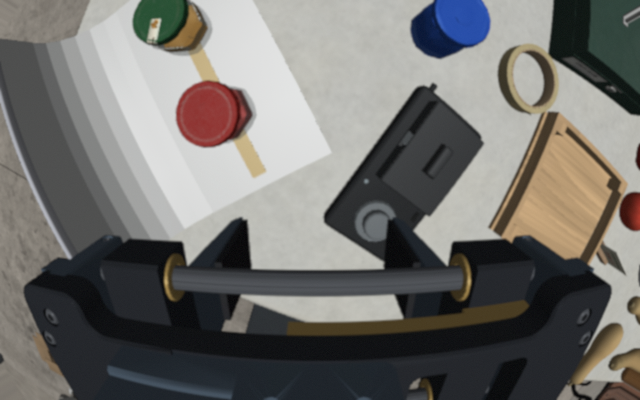

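```bash
python3 - <<'E'
from h import *
pick(TC-.06*TX,46.2,.052,.083)
assert arm.current_width()>.05
place((.569,-.327),87,.056); print(arm.current_t())
pick(TC+.06*TX,46.2,.050,.083)
assert arm.current_width()>.05
place((.5746,-.2256),87,.054); print(arm.current_t())
mt(np.array([.47,-.12]),.22,-15); arm.sleep(.2); shot("wrist","e1"); shot("top","e2"); print(arm.current_t())
E
```

```text
down 0.052 1.1535765423855873
w 0.06439220555515363 [0.50639565 0.22676362 0.05211613]
lifted w 0.06438306649124356
placed 0.05499999999999999 14.038169994388438
126.0167
down 0.05 -1.3994744289383914
w 0.06227226182336525 [0.58932459 0.31336181 0.0500485 ]
lifted w 0.062048280341849275
placed 0.05299999999999999 11.507695597310907
138.4833
140.4917
```

View pics/e1.png

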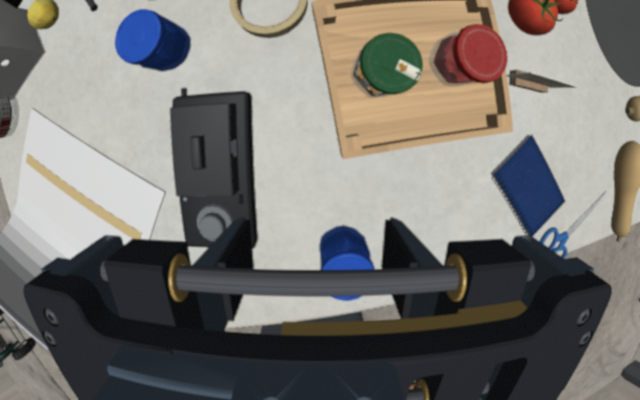

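View pics/e2.png

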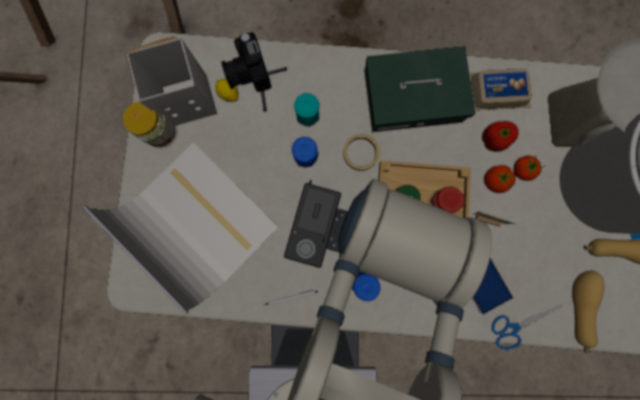

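```bash
python3 - <<'E'
from h import *
print(pt((391,63),.092,"e1"),pt((480,52),.094,"e1"))
arm.sign_off(); print("done")
E
```

```text
[[ 0.57500659 -0.22133736  0.092     ]] [[ 0.5715509  -0.32130045  0.094     ]]
the job is handed in; nothing more can be done
done
```

The job is handed in at about 140 s on the robot's clock, and every step was carried out. No verdict was reported.

- **Cover:** I set it over the well and pressed all four edges. Each one met a hard stop at about 68 mm, which means it is home. The catch resistance only showed clearly on the first end pressed; the other three were already down when I reached them. In a later picture the cover's corners matched the home position to within about 2 mm.
- **Jars on the line:** Only two jars were present, one red-lidded and one green-lidded. Both stood within 5 mm of the tape line, about 60 mm to either side of its middle, and I left the blue and turquoise look-alikes alone.
- **Picture:** I held the button at the halfway stop at about 7–9 N for over a second. I then pressed it fully down to its end stop, with a peak of about 35 N, and let it spring back up.
- **Jars back in the tray:** Both are upright, found within 6 mm of where I meant to put them. The last pictures also show the cover on and the button up.

Two things did not go as described:
- **Fingertips:** They sit about 35 mm short of the stated TCP, which I confirmed by touch. Because of this my first grasp at the cover closed on nothing, and I corrected for it from then on.
- **Green jar:** It had moved about 25 mm before I picked it up, so I measured it again and gripped it across a different pair of flats.

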